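# Latch the transfer case and hang its green tag

## Robot

A 6-joint arm with a two-finger parallel gripper is mounted at the origin on the work surface. World frame = base frame: x ahead of the robot, y to its left, z up, the work surface at z = 0. Lengths are in m, angles in degrees, forces in N, time in s.
With the tool pointing down it reaches from about 0.4 to 0.825 m from the base axis. Payload 7 kg.
Tool frame: the origin (TCP) lies between the finger pads; the fingertips stand 19 mm ahead of it and the grasp point (between the pads) is the TCP (r.tip_extent is the distance from the TCP to the fingertips, in m); z points along the fingers, y is the direction in which the jaws open and shut (so a half turn about z gives the same grasp; the last joint's range is limited). The gripper opens to 88 mm and grips with 3 to 60 N. Pads are 19 mm wide; open, the fingers measure 130 mm over their backs; the gripper's body (78 mm by 193 mm) begins 47 mm behind the grasp point.
Start: joints at [-58.952, 20.546, 0.682, 0, -70.136, -16.507], TCP at [0.169, -0.653, 0.246] pointing down, gripper open.
Joint ranges: [-176.03, 176.03], [-82.01, 121.73], [-58.28, 71.71], [-173.87, 95.51], [-174.79, -0.11], [-173.66, 173.66]. Speed limits (degrees/s): [136.94, 136.94, 172.46, 180, 180, 180].

## Interface

Orientations are given as [roll, pitch, yaw] about the fixed x, y, z axes, in that order (R = Rz(yaw) Ry(pitch) Rx(roll)).
In Python, from plant import r, capture, workorder, spotter gives the robot as it stands.
- The arm moves only by the tool step_arm, never from a script. Its argument "motion" is a list of rows, each a list of 5 numbers: the finger opening in m, from 0 to 0.0876, then the shift along the tool's x, y, z in m, then the turn about the tool's z in rad. In form: [[grip, dx, dy, dz, roll], ...]. A call has 1 to 5 rows; each row is the pose to reach, as a shift and turn from the pose commanded when the call began, along the tool's axes at that moment; what a row does not reach only later rows make up. A row lasts 1/8 s, in which the tool goes at most 62.5 mm and 10.7 degrees, less where a joint would pass 70% of its speed; a pose out of reach is approached as far as the arm can. A call with a gripper value outside its range is refused whole. The fingers move at their own pace and stop on an object; "newtons" is the grip in N (left out, the last holds). Time passes only in rows, so rows that repeat a pose let the fingers close. It gives the time, the measured TCP pose, the force and the opening at its end, in the units of the state.
- r.get_state(): the state, without advancing time (a new reading comes with each control period).
- capture(name): name is "side" or "top"; returns a dict with "image" (400x640x3 uint8, red, green, blue), "z_map" (400x640 float32, m along the optical axis (not along the pixel's ray), 0 where there is no reading), "fx", "fy", "cx", "cy" (pixels), "pose" (4x4, takes a point from camera to world coordinates). Camera axes: x right, y down, z forward; pixel columns grow to the right and rows downward; lengths in m; the calibration is good to about 2 mm. A picture is of the moment at which its call begins.
- workorder.close_job(): hands the job in, once; it reports no verdict.
Trained networks look in the newest picture that a camera, given by its name, has taken for a name from the list of things; names that differ only in an ending like _2 or _b are one class to them, and where a whole thing is asked for, a point or a joint stands for the part that bears it (a point fixed in the world has none). Each returns a list of dicts, best first, with "p" (0 to 1); they miss things now and then, are a little off and sometimes report something else, mostly with a low value. They report only what shows in the picture. A call takes as long as a camera call. They do not tell look-alikes from the thing itself.
- spotter.regions_of(camera, label): "mask" (400x640 bool, what is visible of it).
- spotter.tip_of(camera, label): "location" ([x, y, z] in m, in world coordinates, good to about 4 mm: a listed point, or the origin of a listed thing).
The state is a dict: "time_s": time; "joints": joint angles; "qd": joint speeds; "joint_torque": joint torques, N m; "tcp_pos": TCP position; "eef_rot": TCP orientation; "contact_force": force on the tool from outside, world axes, zero at the start; "moment": the same for the moment, N m; "gripper_width": finger opening in m.
Only numpy, scipy, OpenCV 4.12 (cv2) and the standard library are available. Lean on these libraries where they do the work, as an engineer would, in place of code of your own. Each camera call takes 0.05 s, during which the arm holds its last target.

## Task

The packed case on the press bench is ready to go: swing the steel hasp on its lid over and down onto the catch until it lies flat against the front of the case. Then take the green tag out of the rack and hang it by its hole on the catch's hook, in front of the hasp, and let go so that it hangs still and upright. Keep the lid shut, and leave the red tag in the rack and all the other things where they are.

Things in the scene. Friction and masses are not known exactly. Their poses are not given: they have to be found in the camera images.
- case: white case, blue hinged lid, fixed, 200 deep x 200 wide x 150 mm high. Origin: at bench height under the middle of its front face; x points from the front into the case, y along the front, z up. Stands left or right on the bench, its front turned away from the robot, to the far side of the bench, within 0.3 rad
- hook_seat (a point): where the tag is to hang: on the axis of the catch's hook, 32 mm out from the case's front, 110 mm up. The catch is a yellow steel hook of 8 mm round bar in the middle of the front, along the case's -x: level for 48 mm, then an upturned end (tip centre 55 mm out, 116 mm up; topmost point 120 mm up, outermost 59 mm out)
- lid (a joint): lid angle in rad, 0 = shut, grows as its front edge rises; hinged along the case's rear top edge; held shut by its weight only (0.5 kg)
- hasp_hinge (a point): middle of the hasp's hinge pin, which runs along the case's y on the lid's front edge: 6 mm in front of the front face, 145 mm up (5 mm below the lid's top); the knuckle is 10 mm across
- hasp (a joint): hasp angle in rad: 0 = hanging straight down, flat on the case's front with the hook through its slot (end stop); 1.57 = level, pointing away from the case; 3.14 = straight up; 3.9 = leaning back over the lid (end stop). Starts between 2.2 and 3.7. Stiff hinge (0.045 N m friction, 0.6 N at its end): it stays wherever it is left
- hasp_end (a point): middle of the hasp's free end, 74 mm from the pin. The hasp is a steel plate 70 mm wide, 74 mm long, 4 mm thick, with a slot 20 mm wide along its middle from 22 to 66 mm from the pin, so that each side strip is 25 mm wide; with the hasp down the hook sticks out through the slot
- rack: grey tag rack, fixed, 45 x 180 x 40 mm high, with two upright pockets side by side along its y, at y = +45 and -45 mm, one tag in each. Origin: centre of its underside; x is across the pockets (each 9 mm wide in x, 68 mm in y, floor 10 mm above the bench, 30 mm deep)
- tag_green: green metal tag standing in one of the rack's pockets: upright plate 60 mm wide (its y), 6 mm thick (its x), 90 mm tall, with a black grip block on its top edge. Origin: middle of the bottom edge; z up. About 0.09 kg, heavier below the hole so that it hangs upright. Either face may face the case
- green_hole (a point): centre of the green tag's round 24 mm hole, 68 mm above its bottom edge; the hole runs along the tag's x
- green_grip (a point): centre of the green tag's black grip block, 108 mm above its bottom edge; the block is 12 mm (tag x) x 20 mm (tag y) x 35 mm tall
- tag_red: red tag of the same shape, in the rack's other pocket; origin in the middle of its bottom edge; it stays there
- tape_roll: white tape roll, 50 mm across, 19 mm tall, lying on the lid near the case's rear; bystander
- tin: round brass-coloured tin, 40 mm across, 22 mm tall, on the lid near the case's rear; bystander
- screwdriver: orange-handled screwdriver, 160 mm, lying across the middle of the bench beyond the case and rack; bystander
- pin_jar: small clear jar, 60 mm across, 70 mm tall, green cap, on the left; bystander
- wrench: steel wrench, 150 mm, lying flat on the right; bystander
Not all that is in view belongs to the job. Of the things like the tag_green, leave any that is orange or purple; of the rest the larger one is meant.

How it is judged (in metres and radians):
On the way, in this order (a step that is already met when the one before it is completed fails the run):
1. the hasp lies over the catch, flat on the case's front (within 0.12 rad of its stop), for 0.2 s (value of joint hasp below 0.12 rad), for 0.2 s.
2. the green tag hangs by its hole on the catch's hook, let go, for 0.2 s (x of green_hole in the frame of case between -0.055 and -0.006 m and y of green_hole in the frame of case between -0.01 and 0.01 m and z of green_hole in the frame of case between 0.095 and 0.109 m and angle between tag_green's own z axis and vertical below 0.35 rad and angle between the x axis of tag_green and the x axis of case, either way round below 0.5 rad and contact force between tag_green and case above 0.2 N and contact force between tag_green and the fingers below 0.05 N), for 0.2 s.
At the end, for the whole second after the job is handed in: Hasp within 0.12 rad of its stop, lid shut (0.05 rad). Green tag on the hook, borne by the case: hole centre 6-55 mm before the front, within 10 mm sideways, 1-15 mm below the hook axis; upright within 0.35 rad, x axes within 0.5 rad; let go, still (0.03 m/s, 0.4 rad/s) (all of step 2 and value of joint hasp below 0.12 rad and value of joint lid below 0.05 rad and linear speed of tag_green below 0.03 m/s and angular speed of tag_green below 0.4 rad/s); the robot touches nothing.
It fails at once if the lid is lifted by more than 0.2 rad (value of joint lid above 0.2 rad).
It fails at once if the red tag is moved by more than 25 mm (distance of tag_red from where it was at the start of the episode above 0.025 m).
It fails at once if another loose thing is moved by more than 30 mm (distance of any of tape_roll, tin, screwdriver, pin_jar, wrench from where it was at the start of the episode above 0.03 m).
It also fails if it takes over 66 s, if anything falls off the work surface, if the arm or the gripper's body presses on something with over 40 N, if the wrist force passes 120 N, or if a joint passes its speed limit or range.

## Working session

There is one attempt and no reset: what is moved stays moved. The work goes in short steps, Python scripts to look and compute and a tool call to move; the robot and the scene stay as the last step left them, time stands still between calls to the robot, and variables do not carry over. Pictures are saved under pics/ and viewed, and the job is handed in when it is done.

Besides the shell and the picture viewer there is one more tool, called after "Emit:" as name(argument=value, ...), one argument or row to a line, values as JSON. step_arm: Moves the arm, as the interface text tells. Its arguments: {"type":"object","properties":{"motion":{"type":"array","items":{"type":"array","items":{"type":"number"}}},"newtons":{"type":"number"}},"required":["motion"]}

```bash
ls -la; mkdir -p pics; cat > look.py <<'E'
import cv2,sys
from plant import r,capture,workorder,spotter
def shot(n,f):
    c=capture(n); cv2.imwrite('pics/'+f,cv2.cvtColor(c['image'],cv2.COLOR_RGB2BGR)); return c
E
python3 - <<'E'
from look import *
import numpy as np
np.set_printoptions(precision=4,suppress=True)
print(r.get_state())
for n in ('side','top'):
    c=shot(n,n+'0.png'); print(n,c['fx'],c['cx'],c['cy'],c['pose'])
    np.save(n+'0z.npy',c['z_map'])
    for l in ['case','hook_seat','hasp_hinge','hasp_end','rack','tag_green','green_hole','green_grip','tag_red','screwdriver','pin_jar','wrench']:
        try: print(n,l,[(round(d['p'],2),np.round(d['location'],4)) for d in spotter.tip_of(n,l)])
        except Exception as e: print(n,l,e)
print(r.get_state()['time_s'])
E
```

```text
total 12
drwxr-xr-x  3 agent agent 4096 Dec  6 13:06 .
drwxr-xr-x 23 root  root  4096 Dec  6 13:06 ..
drwxr-xr-x  2 agent agent 4096 Dec  6 13:06 pics
{'time_s': 0.0, 'joints': array([-58.9537,  20.5906,   0.6343,  -0.0214, -70.1359, -16.5064]), 'qd': array([ 0.0497, -0.0042, -0.0214, -0.0433,  0.0446,  0.0557]), 'joint_torque': array([ -0.0018, -58.2723,  29.3052,   6.997 ,   0.0068,  -0.0002]), 'tcp_pos': array([ 0.1693, -0.6529,  0.2446]), 'eef_rot': array([ 179.9059,   -0.0069, -165.4674]), 'contact_force': array([0.3741, 0.3743, 0.285 ]), 'moment': array([-0.0202,  0.0377, -0.0419]), 'gripper_width': 0.08782707414733872}
side 466.88678323212076 324.3994289613406 204.0198460153694 [[-0.7157 -0.3884  0.5804 -0.1811]
 [-0.6981  0.4204 -0.5796  0.7464]
 [-0.0189 -0.82   -0.572   0.8359]
 [ 0.      0.      0.      1.    ]]
side case [(0.81, array([ 0.5624, -0.2187,  0.0013]))]
side hook_seat [(0.66, array([ 0.5932, -0.2274,  0.111 ]))]
side hasp_hinge [(0.7, array([ 0.5625, -0.2233,  0.1468]))]
side hasp_end []
side rack [(0.7, array([0.5861, 0.2306, 0.0052])), (0.42, array([ 0.5658,
[... 1436 characters left out ...]
(0.55, array([0.5862, 0.1799, 0.0756])), (0.53, array([0.5024, 0.1404, 0.0472])), (0.4, array([0.4903, 0.229 , 0.0493])), (0.29, array([ 0.5668, -0.2239,  0.144 ]))]
top green_grip [(0.63, array([0.6891, 0.1803, 0.1056])), (0.56, array([0.5854, 0.1801, 0.0109])), (0.53, array([0.5019, 0.1488, 0.0745])), (0.52, array([0.4868, 0.2244, 0.0718])), (0.51, array([0.5878, 0.1824, 0.1208]))]
top tag_red [(0.57, array([0.5913, 0.2743, 0.0083]))]
top screwdriver [(0.61, array([0.5865, 0.1815, 0.1181])), (0.51, array([ 0.7157,  0.0103, -0.001 ]))]
top pin_jar [(0.85, array([0.5386, 0.4736, 0.0023])), (0.67, array([ 0.5633, -0.2231,  0.1405]))]
top wrench [(0.73, array([ 0.5219, -0.4614,  0.0016]))]
1.3
```

View pics/side0.png

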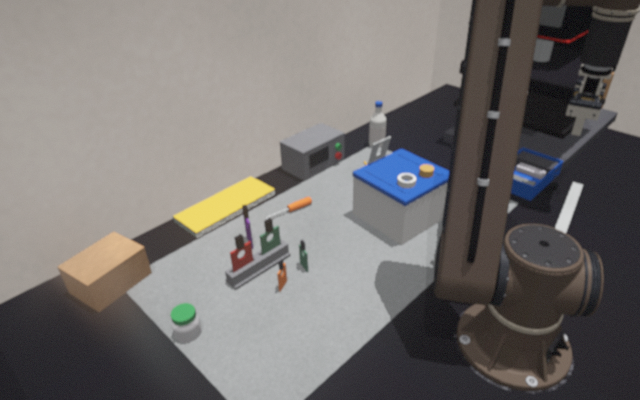

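View pics/top0.png

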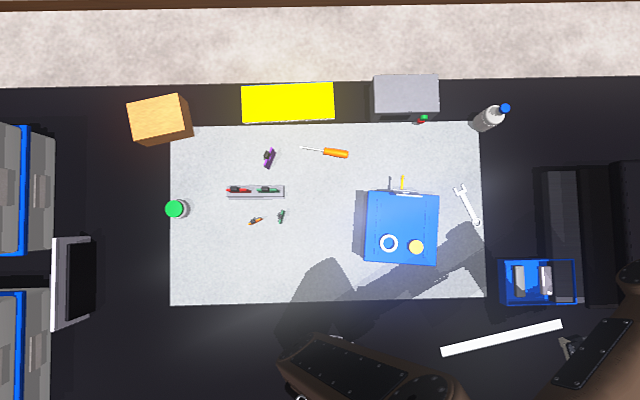

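```bash
python3 - <<'E'
import cv2
a=cv2.imread('pics/top0.png'); s=cv2.imread('pics/side0.png')
p=cv2.resize(a[165:275,350:450],None,fx=4,fy=4,interpolation=cv2.INTER_CUBIC)
q=cv2.resize(a[140:230,215:300],None,fx=4.6,fy=4.6,interpolation=cv2.INTER_CUBIC)
h=max(p.shape[0],q.shape[0])
import numpy as np
f=lambda i:cv2.copyMakeBorder(i,0,h-i.shape[0],0,0,cv2.BORDER_CONSTANT)
cv2.imwrite('pics/crop_top.png',np.hstack([f(p),f(q)])[:600,:800])
p=cv2.resize(s[125:245,340:455],None,fx=3.4,fy=3.4,interpolation=cv2.INTER_CUBIC)
q=cv2.resize(s[195:295,215:325],None,fx=3.6,fy=3.6,interpolation=cv2.INTER_CUBIC)
h=max(p.shape[0],q.shape[0])
cv2.imwrite('pics/crop_side.png',np.hstack([f(p),f(q)])[:600,:800])
E
```

```text
(no output)
```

View pics/crop_top.png

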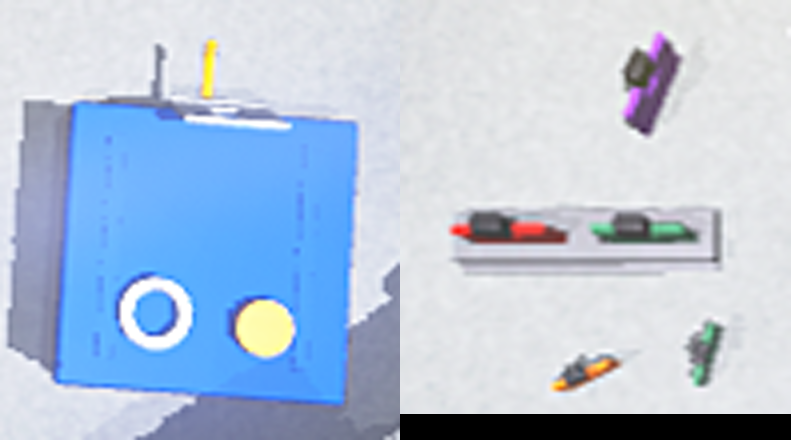

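View pics/crop_side.png

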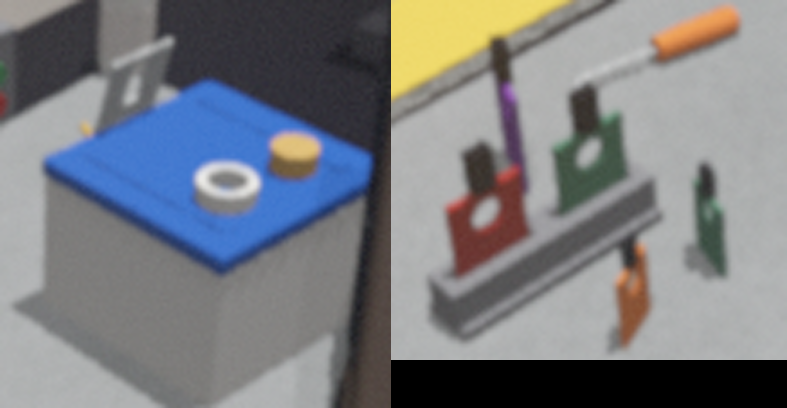

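The tag look-alikes in the top picture are:
- green in the rack at (265,190)
- small green at (281,216)
- orange at (256,220)
- purple at (269,157)

The large green one in the rack is meant: it isn't orange or purple, it is the larger green, and it stands in a pocket. The crop confirms this. The hasp stands roughly straight up. Next I measure the poses.

```bash
cat > geo.py <<'E'
import numpy as np,cv2
def cloud(c):
    z=c['z_map'];v,u=np.mgrid[:400,:640]
    P=np.stack([(u-c['cx'])/c['fx']*z,(v-c['cy'])/c['fy']*z,z],-1)
    return P@c['pose'][:3,:3].T+c['pose'][:3,3]
def rect(xy):
    (c,s,a)=cv2.minAreaRect((xy*1000).astype(np.float32)); return np.round(c,1),np.round(s,1),round(a,2)
E
python3 - <<'E'
from look import *; from geo import *
np.set_printoptions(precision=4,suppress=True)
for n in ('top','side'):
    c=shot(n,n+'1.png');W=cloud(c);I=c['image'].astype(int);R,G,B=I[...,0],I[...,1],I[...,2]
    X,Y,Z=W[...,0],W[...,1],W[...,2]; ok=c['z_map']>0
    lid=ok&(B>R+60)&(X>.3)&(X<.65)&(Y<-.05)&(Y>-.4)&(abs(Z-.15)<.02)
    print(n,'lid',lid.sum(),rect(W[lid][:,:2]),np.median(Z[lid]))
    h=ok&(Z>.165)&(Z<.26)&(X>.5)&(X<.62)&(abs(Y+.22)<.05)
    p=W[h]; print('hasp',h.sum(),p.min(0) if h.any() else 0,p.max(0) if h.any() else 0)
    if h.sum()>10:
        A=np.c_[p[:,2],p[:,1],np.ones(len(p))];print('x=a z+b y+c',np.linalg.lstsq(A,p[:,0],rcond=None)[0])
    k=ok&(R>150)&(G>110)&(B<110)&(X>.56)&(X<.7)&(Y<-.1)&(Y>-.35)&(Z>.06)
    p=W[k];print('hook',k.sum(),p.min(0) if k.any() else 0,p.max(0) if k.any() else 0,p.mean(0) if k.any() else 0)
    k=ok&(Z>.025)&(Z<.055)&(X>.54)&(X<.64)&(Y>.1)&(Y<.36)
    print('rack',rect(W[k][:,:2]))
    t=ok&(G>R+15)&(Z>.055)&(X>.54)&(X<.64)&(Y>.12)&(Y<.24)
    print('tag',t.sum(),W[t].mean(0),rect(W[t][:,:2]),W[t][:,2].max())
    b=ok&(Z>.112)&(X>.54)&(X<.64)&(Y>.12)&(Y<.24)
    print('grip',b.sum(),W[b].mean(0),rect(W[b][:,:2]),W[b].min(0),W[b].max(0))
    for l in ['hook_seat','hasp_hinge','hasp_end','case','rack','green_grip']:
        print(l,[(round(d['p'],2),np.round(d['location'],4)) for d in spotter.tip_of(n,l)])
E
```

```text
top lid 4702 (array([ 462.1, -212.1]), array([208.3, 204.6]), 84.54) 0.15012709661560164
hasp 104 [ 0.5467 -0.2558  0.1651] [ 0.5659 -0.1859  0.2204]
x=a z+b y+c [-0.2626  0.0994  0.6301]
hook 27 [ 0.579  -0.2277  0.1077] [ 0.6176 -0.2219  0.1224] [ 0.598  -0.2242  0.1134]
rack (array([587.3, 226.8]), array([178.4,  32.4]), 88.74)
tag 45 [0.5854 0.1754 0.0901] (array([585.5, 180.8]), array([ 7. , 57.8]), 2.86) 0.11337784366193326
grip 36 [0.5864 0.1799 0.1329] (array([586.6, 180.5]), array([17.9, 11.7]), 89.28) [0.5808 0.1715 0.1133] [0.5925 0.1895 0.1381]
hook_seat [(0.77, array([ 0.593 , -0.2228,  0.1062]))]
hasp_hinge [(0.95, array([ 0.5633, -0.2259,  0.1425]))]
hasp_end [(0.57, array([ 0.5496, -0.2272,  0.218 ])), (0.21, array([0.5874, 0.184 , 0.0753]))]
case []
rack [(0.97, array([0.5889, 0.2319, 0.001 ])), (0.41, array([0.5858, 0.1804, 0.0072]))]
green_grip [(0.59, array([0.5876, 0.1837, 0.1189])), (0.59, array([0.6928, 0.1773, 0.1068])), (0.57, array([0.4867, 0.2238, 0.071 ])), (0.44, array([0.4997, 0.1465, 0.0739]))]
side lid 2464 (array([ 460.6, -209.5]), array([211.9, 210.4
[... 209 characters left out ...]
 [0.583  0.1836 0.0769] (array([585., 183.]), array([59.1, 11.3]), 89.06) 0.10381715261716695
grip 84 [0.582  0.1854 0.1269] (array([583. , 184.1]), array([23.1, 16. ]), 75.72) [0.5754 0.1724 0.1121] [0.593  0.1955 0.1369]
hook_seat [(0.81, array([ 0.5967, -0.2277,  0.1118]))]
hasp_hinge [(0.95, array([ 0.5664, -0.2197,  0.1456]))]
hasp_end [(0.63, array([ 0.5511, -0.2155,  0.2185]))]
case [(0.97, array([ 0.5621, -0.2178,  0.0026]))]
rack [(0.75, array([0.5869, 0.2264, 0.0019])), (0.71, array([0.5857, 0.1842, 0.1131]))]
green_grip [(0.75, array([0.5019, 0.1431, 0.0767])), (0.7, array([0.4883, 0.2275, 0.0731])), (0.65, array([0.583 , 0.1866, 0.1151])), (0.59, array([0.6909, 0.1785, 0.1036]))]
```

Emit:
step_arm(
  motion=[
    [0.036,-0.04,0.03,-0.01,0.1],
    [0.036,-0.08,0.06,-0.02,0.2],
    [0.036,-0.12,0.09,-0.03,0.3],
    [0.036,-0.165,0.124,-0.03,0.35],
    [0.036,-0.21,0.158,-0.03,0.35],
  ],
)

```text
time_s: 2.62
tcp_pos: [0.334, -0.4463, 0.276]
eef_rot: [-180.0, 0.0, 174.4]
contact_force: [1.5, -0.4, 1.0]
gripper_width: 0.0431
```

```bash
cat > to.py <<'E'
import numpy as np,sys
from plant import r
from scipy.spatial.transform import Rotation as Ro
F=np.array([.561,-.2213,0]); CY=174.4
u=np.array([np.cos(np.radians(CY+180)),np.sin(np.radians(CY+180)),0]); w=np.array([-u[1],u[0],0])*-1  # w = case +y
def st(): return r.get_state()
def casep(p): d=np.array(p)-F; return np.round([d@u,d@w,p[2]],4)   # out, case y, z
def to(p,yaw=CY):
    s=st(); R=Ro.from_euler('xyz',s['eef_rot'],degrees=True).as_matrix()
    d=R.T@(np.array(p)-s['tcp_pos']); dy=(yaw-s['eef_rot'][2]+180)%360-180
    print('t',round(s['time_s'],2),'tcp',np.round(s['tcp_pos'],4),'rot',np.round(s['eef_rot'],2),'case',casep(s['tcp_pos']),'F',np.round(s['contact_force'],2),'w',round(s['gripper_width'],4))
    print('tool shift',np.round(d,4),'roll',round(-np.radians(dy),4))
def toc(o,y,z): to(F+o*u+y*w+np.array([0,0,z]))
E
python3 -c "
from to import *
toc(-.045,0,.265)"
```

```text
t 2.62 tcp [ 0.334  -0.4463  0.276 ] rot [-1.7997e+02  4.0000e-02  1.7443e+02] case [-0.204   0.2461  0.276 ] F [ 1.53 -0.38  0.96] w 0.0431
tool shift [-0.1591  0.246   0.011 ] roll 0.0006
```

Emit:
step_arm(
  motion=[
    [0.036,-0.03,0.05,0,0],
    [0.036,-0.06,0.1,0,0],
    [0.036,-0.09,0.15,0,0],
    [0.036,-0.12,0.2,0,0],
    [0.036,-0.158,0.246,0.01,0],
  ],
)

```text
time_s: 3.25
tcp_pos: [0.5152, -0.2163, 0.2669]
eef_rot: [-180.0, 0.2, 174.5]
contact_force: [1.4, -0.8, 0.9]
gripper_width: 0.0361
```

Emit:
step_arm(
  motion=[
    [0.036,0,0,0.03,0],
    [0.036,0,0,0.055,0],
    [0.036,0,0,0.055,0],
  ],
)

```text
time_s: 3.62
tcp_pos: [0.5129, -0.2176, 0.2089]
eef_rot: [180.0, -0.2, 174.5]
contact_force: [-0.2, -0.3, 0.5]
gripper_width: 0.036
```

```bash
python3 -c "
from to import *
toc(-.045,0,.21)
from look import *
shot('side','s2.png');shot('top','t2.png')
a=cv2.imread('pics/s2.png')[100:260,320:500];b=cv2.imread('pics/t2.png')[140:280,330:470]
import numpy as np
cv2.imwrite('pics/c2.png',np.hstack([cv2.resize(a,(405,360)),cv2.resize(b,(360,360))]))
"
```

```text
t 3.62 tcp [ 0.5129 -0.2176  0.2089] rot [179.99  -0.21 174.5 ] case [-0.0482  0.001   0.2089] F [-0.19 -0.26  0.48] w 0.036
tool shift [-0.0032  0.001  -0.0011] roll 0.0018
```

View pics/c2.png

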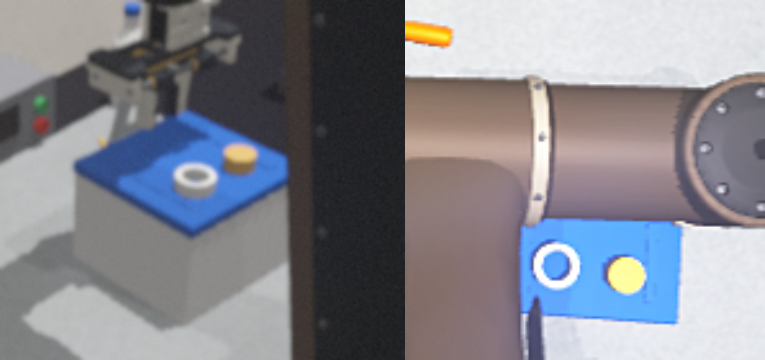

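Emit:
step_arm(
  motion=[
    [0.036,-0.02,0,0,0],
    [0.036,-0.035,0,0.001,0],
    [0.036,-0.047,0,0.001,0],
    [0.036,-0.057,0,0.002,0],
    [0.036,-0.067,0,0.004,0],
  ],
)

```text
time_s: 4.35
tcp_pos: [0.581, -0.2245, 0.2063]
eef_rot: [180.0, -0.0, 174.5]
contact_force: [-0.8, 0.5, 0.1]
gripper_width: 0.0363
```

```bash
python3 -c "
from to import *
toc(.027,0,.197)
toc(.0415,0,.166)
from look import *
shot('side','s3.png')
a=cv2.imread('pics/s3.png')[100:260,320:500]
cv2.imwrite('pics/c3.png',cv2.resize(a,None,fx=3,fy=3))
"
```

```text
t 4.35 tcp [ 0.581  -0.2245  0.2063] rot [ 1.7999e+02 -2.0000e-02  1.7448e+02] case [0.0202 0.0012 0.2063] F [-0.84  0.53  0.07] w 0.0363
tool shift [-0.0068  0.0012  0.0093] roll 0.0013
t 4.35 tcp [ 0.581  -0.2245  0.2063] rot [ 1.7999e+02 -2.0000e-02  1.7448e+02] case [0.0202 0.0012 0.2063] F [-0.84  0.53  0.07] w 0.0363
tool shift [-0.0213  0.0012  0.0403] roll 0.0013
```

View pics/c3.png

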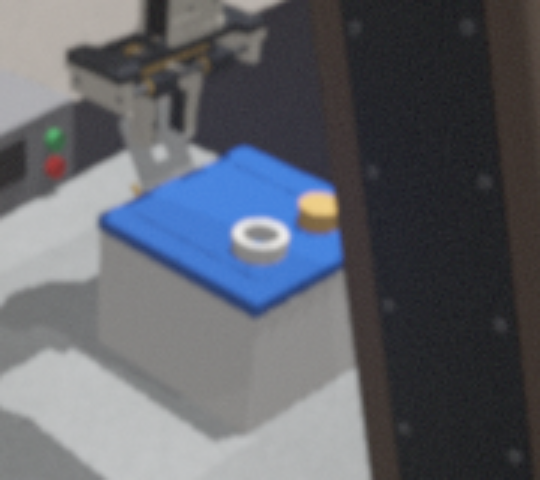

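The hasp now leans forward ahead of the fingers (crop around (165,160)) and the force is low. I continue along the arc.

Emit:
step_arm(
  motion=[
    [0.036,-0.008,0,0.009,0],
    [0.036,-0.015,0,0.018,0],
    [0.036,-0.02,0,0.029,0],
    [0.036,-0.022,0,0.04,0],
    [0.036,-0.024,0,0.048,0],
  ],
)

```text
time_s: 5.03
tcp_pos: [0.6041, -0.2267, 0.1574]
eef_rot: [180.0, -0.1, 174.5]
contact_force: [-1.3, 0.2, 0.8]
gripper_width: 0.036
```

```bash
python3 -c "
from to import *
toc(.059,0,.152)
from look import *
shot('side','s4.png')
a=cv2.imread('pics/s4.png')[100:260,320:500]
cv2.imwrite('pics/c4.png',cv2.resize(a,None,fx=3,fy=3))
"
```

```text
t 5.03 tcp [ 0.6041 -0.2267  0.1574] rot [ 1.7999e+02 -8.0000e-02  1.7448e+02] case [0.0434 0.0011 0.1574] F [-1.31  0.25  0.8 ] w 0.036
tool shift [-0.0156  0.0011  0.0054] roll 0.0014
```

View pics/c4.png

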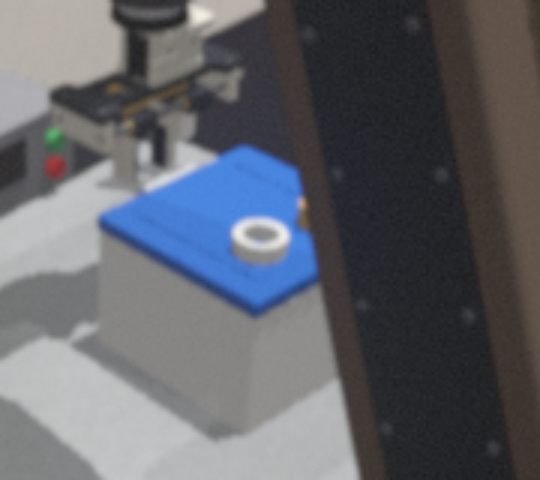

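Emit:
step_arm(
  motion=[
    [0.036,-0.014,0,0.002,0],
    [0.036,-0.014,0,0.009,0],
    [0.036,-0.01,0,0.018,0],
    [0.036,-0.002,0,0.027,0],
    [0.036,0.006,0,0.033,0],
  ],
)

```text
time_s: 5.7
tcp_pos: [0.5976, -0.226, 0.1248]
eef_rot: [180.0, -0.0, 174.5]
contact_force: [1.5, 0.2, -0.5]
gripper_width: 0.0358
```

```bash
python3 -c "
from to import *
toc(.0165,0,.119)
"
```

```text
t 5.7 tcp [ 0.5976 -0.226   0.1248] rot [ 1.7999e+02 -4.0000e-02  1.7448e+02] case [0.0368 0.0011 0.1248] F [ 1.52  0.17 -0.47] w 0.0358
tool shift [0.0203 0.0012 0.0058] roll 0.0015
```

Emit:
step_arm(
  motion=[
    [0.036,0.008,0,0.003,0],
    [0.036,0.014,0,0.005,0],
    [0.036,0.018,0,0.005,0],
    [0.036,0.02,0,0.005,0],
    [0.036,0.022,0,0.005,0],
  ],
)

```text
time_s: 6.32
tcp_pos: [0.5827, -0.2246, 0.123]
eef_rot: [-179.9, 0.7, 174.6]
contact_force: [19.0, -2.6, -2.3]
gripper_width: 0.0362
```

```bash
python3 -c "
from to import *
toc(.0165,0,.119)
"
```

```text
t 6.33 tcp [ 0.5827 -0.2246  0.123 ] rot [-179.95    0.72  174.56] case [0.0219 0.0012 0.123 ] F [19.03 -2.61 -2.25] w 0.0362
tool shift [0.0055 0.0012 0.004 ] roll 0.0028
```

Emit:
step_arm(
  motion=[
    [0.036,-0.02,0,0,0],
    [0.036,-0.06,0,0,0],
    [0.036,-0.08,0,-0.05,0],
    [0.036,-0.08,0,-0.11,0],
    [0.036,-0.08,0,-0.14,0],
  ],
)

```text
time_s: 6.95
tcp_pos: [0.6571, -0.2321, 0.2645]
eef_rot: [-180.0, 0.2, 174.5]
contact_force: [-0.0, 0.6, 0.2]
gripper_width: 0.0358
```

Emit:
step_arm(
  motion=[
    [0.036,0,0.06,0,0],
    [0.036,0,0.12,0,0],
    [0.036,0,0.18,0,0],
    [0.036,0,0.24,0,0],
    [0.036,0,0.3,0,0],
  ],
)

```text
time_s: 7.58
tcp_pos: [0.6846, 0.0686, 0.2609]
eef_rot: [-180.0, -0.0, 174.5]
contact_force: [1.0, -0.5, 0.3]
gripper_width: 0.0359
```

```bash
python3 - <<'E'
from to import *; from look import *; from geo import *
np.set_printoptions(precision=4,suppress=True)
toc(0,0,.3)
ims=[]
for n,(a,b,c_,d) in dict(side=(100,260,320,500),top=(140,280,330,470)).items():
    c=shot(n,n+'5.png');W=cloud(c);ok=c['z_map']>0
    D=W-F; o=D@u; y=D@w; z=W[...,2]
    m=ok&(o>.002)&(o<.1)&(abs(y)<.05)&(z>.03)
    print(n,m.sum(),[ (np.round(o[m&(z>lo)&(z<=lo+.02)],3).tolist(),lo) for lo in (.04,.06,.08,.1,.12,.14,.16) ][:7] if m.sum()<150 else '')
    ims.append(cv2.resize(cv2.imread(f'pics/{n}5.png')[a:b,c_:d],(400,400)))
    for l in ('hasp_end','hasp_hinge','hook_seat'): print(l,[(round(d['p'],2),casep(d['location'])) for d in spotter.tip_of(n,l)])
cv2.imwrite('pics/c5.png',np.hstack(ims))
E
```

```text
t 7.58 tcp [0.6846 0.0686 0.2609] rot [-179.99   -0.    174.49] case [ 0.0948 -0.3006  0.2609] F [ 1.04 -0.52  0.33] w 0.0359
tool shift [ 0.0952 -0.3004 -0.039 ] roll 0.0016
side 35 [([], 0.04), ([], 0.06), ([], 0.08), ([0.053, 0.05, 0.055, 0.049, 0.053, 0.047, 0.045, 0.049, 0.047], 0.1), ([0.051], 0.12), ([0.002, 0.004, 0.002, 0.004, 0.005, 0.002, 0.009, 0.006, 0.004, 0.002, 0.007, 0.003, 0.006, 0.005, 0.004, 0.005, 0.003, 0.005, 0.004, 0.004, 0.008, 0.006, 0.004, 0.008, 0.004], 0.14), ([], 0.16)]
hasp_end []
hasp_hinge [(0.62, array([ 0.0051, -0.    ,  0.1457]))]
hook_seat [(0.69, array([0.0372, 0.0065, 0.1095]))]
top 130 [([], 0.04), ([0.013], 0.06), ([0.011, 0.009, 0.009, 0.009], 0.08), ([0.057, 0.057, 0.054, 0.054, 0.051, 0.051, 0.048, 0.048, 0.048, 0.045, 0.045, 0.046, 0.043, 0.042, 0.042, 0.039, 0.039, 0.04, 0.036, 0.036, 0.037, 0.033, 0.033, 0.033, 0.03, 0.03, 0.03, 0.027, 0.028, 0.027, 0.024, 0.025, 0.025, 0.021, 0.021, 0.022, 0.018, 0.018, 0.015, 0.01, 0.008], 0.1), ([0.056, 0.053, 0.008], 0.12), ([0.01, 0.01, 0.01, 0.01, 0.01, 0.01, 0.011, 0.011, 0.011, 0.011, 0.007, 0.007, 0.007, 0.007, 0.007, 0.007, 0.007, 0.008, 0.008, 0.008, 0.009, 0.008, 0.009, 0.009, 0.01, 0.01, 0.01, 0.01, 0.011, 0.01, 0.011, 0.011, 0.011, 0.003, 0.004, 0.004, 0.004, 0.004, 0.004, 0.005, 0.005, 0.005, 0.005, 0.005, 0.005, 0.005, 0.006, 0.006, 0.006, 0.007, 0.007, 0.007, 0.007, 0.007, 0.008, 0.008, 0.008, 0.008, 0.009, 0.002, 0.002, 0.003, 0.003, 0.003, 0.003, 0.003, 0.003, 0.004, 0.004, 0.005, 0.004, 0.005, 0.005, 0.005, 0.005, 0.005, 0.006, 0.002, 0.003, 0.003, 0.003], 0.14), ([], 0.16)]
hasp_end [(0.47, array([0.0144, 0.0023, 0.0696]))]
hasp_hinge [(0.66, array([0.0021, 0.0015, 0.1407])), (0.48, array([-0.0115,  0.2416, -0.0001]))]
hook_seat [(0.62, array([ 0.0293, -0.0035,  0.1076]))]
```

View pics/c5.png

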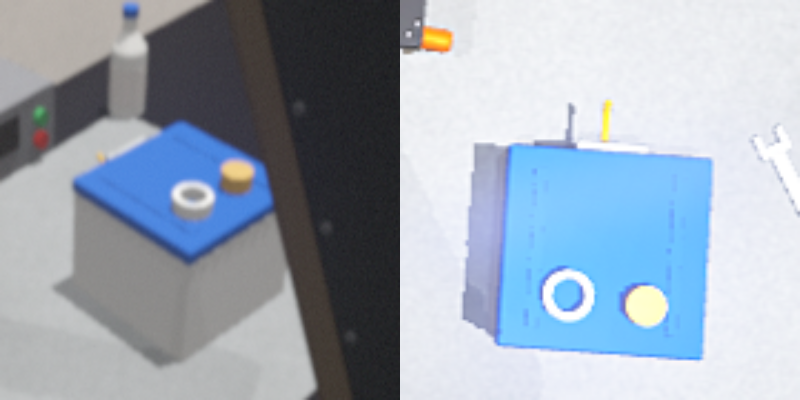

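The hasp lies flat: in the top view its plate is about 9–11 mm out along its length, and it resisted 19 N at the stop. Lid and bystanders look unmoved. Next is the green tag.

```bash
python3 - <<'E'
from to import *; from look import *; from geo import *
np.set_printoptions(precision=4,suppress=True)
to([.586,.182,.2],178.5)
c=capture('top');W=cloud(c);ok=c['z_map']>0;I=c['image'].astype(int)
D=W-F; o=D@u; y=D@w; z=W[...,2]
m=ok&(o>.015)&(o<.065)&(abs(y)<.03)&(z>.09)&(z<.13)
for a in np.arange(.015,.062,.008):
    k=m&(o>=a)&(o<a+.008); print(a,k.sum(),y[k].mean(),z[k].mean())
print(np.polyfit(o[m],y[m],1))
t=ok&(I[...,1]>I[...,0]+15)&(z>.06)&(W[...,0]>.54)&(W[...,0]<.64)&(W[...,1]>.12)&(W[...,1]<.24)
print('tag',W[t].mean(0),rect(W[t][:,:2]))
E
```

```text
t 7.97 tcp [0.6849 0.0656 0.2607] rot [-179.99   -0.    174.41] case [ 0.0954 -0.2976  0.2607] F [-0.64 -0.2   0.33] w 0.0364
tool shift [0.1098 0.1062 0.0607] roll -0.0714
0.015 5 0.0007880465279086788 0.11329849425161313
0.023 9 0.0009840442312833327 0.11279469292554152
0.031 6 0.00013894174502951745 0.11473112267991133
0.039 9 0.0003029539828162484 0.11174142201633708
0.047 8 8.972575563577978e-05 0.11741775351120415
0.055 3 0.0012023584295782163 0.11752506364457409
[-0.0074  0.0008]
tag [0.5854 0.1752 0.0912] (array([585.7, 180.8]), array([ 6.9, 58.6]), 1.82)
```

Emit:
step_arm(
  motion=[
    [0.05,0.03,0.03,0,-0.035],
    [0.05,0.065,0.06,0,-0.07],
    [0.05,0.095,0.09,0.015,-0.07],
    [0.05,0.11,0.106,0.04,-0.07],
    [0.05,0.11,0.106,0.06,-0.07],
  ],
)

```text
time_s: 8.65
tcp_pos: [0.5849, 0.1832, 0.2004]
eef_rot: [180.0, 0.0, 178.5]
contact_force: [-0.0, -0.9, -0.4]
gripper_width: 0.0498
```

```bash
python3 - <<'E'
from to import *; from look import *
to([.586,.182,.126],178.5)
shot('side','s6.png')
cv2.imwrite('pics/c6.png',cv2.resize(cv2.imread('pics/s6.png')[150:310,190:350],None,fx=3.5,fy=3.5))
E
```

```text
t 8.65 tcp [0.5849 0.1832 0.2004] rot [1.7997e+02 2.0000e-02 1.7853e+02] case [-0.0156 -0.4049  0.2004] F [-0.05 -0.85 -0.38] w 0.0498
tool shift [-0.0011 -0.0012  0.0744] roll 0.0005
```

View pics/c6.png

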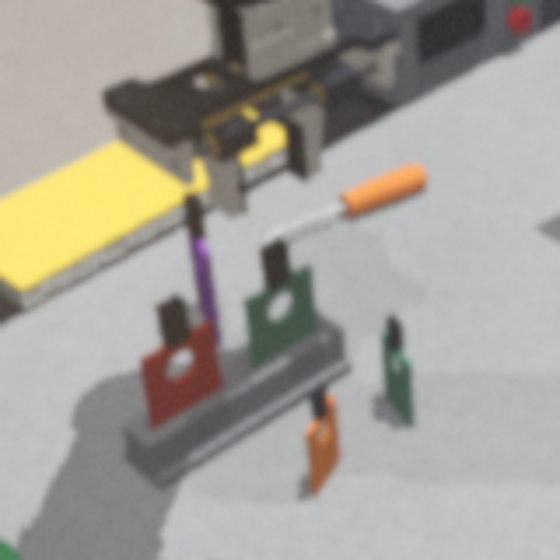

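The gripper hangs centred over the green tag's block (crop (275,265)), so I descend.

Emit:
step_arm(
  motion=[
    [0.05,-0.001,-0.001,0.03,0],
    [0.05,-0.001,-0.001,0.055,0],
    [0.05,-0.001,-0.001,0.068,0],
    [0.05,-0.001,-0.001,0.074,0],
    [0.05,-0.001,-0.001,0.074,0],
  ],
)

```text
time_s: 9.32
tcp_pos: [0.5871, 0.1818, 0.1269]
eef_rot: [180.0, 0.0, 178.5]
contact_force: [-0.4, 0.2, -0.0]
gripper_width: 0.0499
```

```bash
python3 - <<'E'
from to import *; from look import *
to([.586,.182,.126],178.5)
shot('side','s7.png')
cv2.imwrite('pics/c7.png',cv2.resize(cv2.imread('pics/s7.png')[150:310,190:350],None,fx=3.5,fy=3.5))
E
```

```text
t 9.32 tcp [0.5871 0.1818 0.1269] rot [1.8000e+02 2.0000e-02 1.7848e+02] case [-0.0133 -0.4037  0.1269] F [-0.35  0.19 -0.03] w 0.0499
tool shift [0.0011 0.0002 0.0009] roll -0.0004
```

View pics/c7.png

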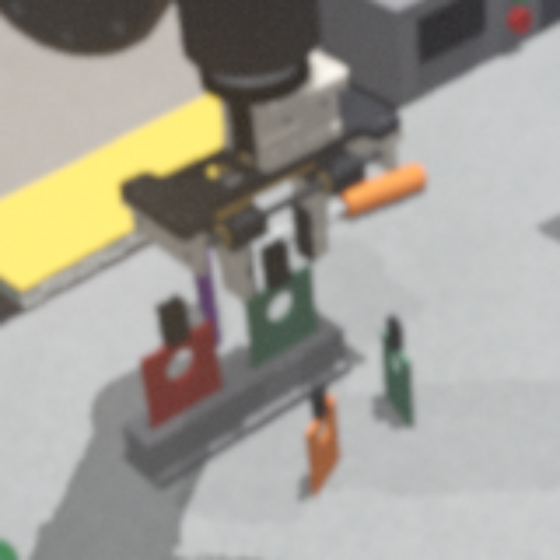

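Fingers are astride the block, just above the plate. I close at 25 N.

Emit:
step_arm(
  motion=[
    [0.03,0,0,0,0],
    [0.012,0,0,0,0],
    [0.012,0,0,0,0],
    [0.012,0,0,0,0],
    [0.012,0,0,0,0],
  ],
  newtons=25,
)

```text
time_s: 10.0
tcp_pos: [0.5869, 0.182, 0.1267]
eef_rot: [180.0, 0.0, 178.5]
contact_force: [-0.1, 0.5, 0.8]
gripper_width: 0.0197
```

Emit:
step_arm(
  motion=[
    [0.012,0,0,-0.01,0],
    [0.012,0,0,-0.03,0],
    [0.012,0,0,-0.07,0],
    [0.012,0,0,-0.12,0],
    [0.012,0,0,-0.15,0],
  ],
)

```text
time_s: 10.62
tcp_pos: [0.5873, 0.182, 0.28]
eef_rot: [179.9, 0.2, 178.5]
contact_force: [-0.4, -0.6, -2.0]
gripper_width: 0.0197
```

```bash
python3 - <<'E'
from to import *; from look import *
toc(.105,0.0005,.28)
shot('side','s8.png')
cv2.imwrite('pics/c8.png',cv2.resize(cv2.imread('pics/s8.png')[120:310,190:350],None,fx=3,fy=3))
E
```

```text
t 10.62 tcp [0.5873 0.182  0.28  ] rot [1.7992e+02 1.6000e-01 1.7851e+02] case [-0.0132 -0.404   0.28  ] F [-0.36 -0.56 -1.96] w 0.0197
tool shift [-8.890e-02 -4.119e-01 -3.000e-04] roll 0.0717
```

View pics/c8.png

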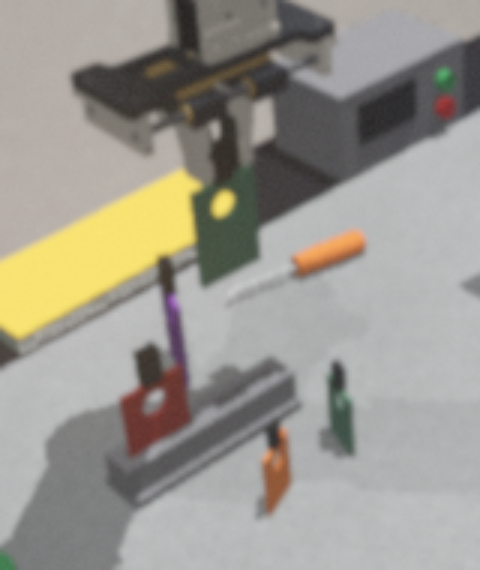

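The tag is held upright, the red tag is still in the rack, and the width of 19.7 mm fits the block. I carry it to a point out in front of the hook.

Emit:
step_arm(
  motion=[
    [0.012,-0.01,-0.03,0,0.035],
    [0.012,-0.02,-0.075,0,0.07],
    [0.012,-0.03,-0.125,0,0.072],
    [0.012,-0.045,-0.175,0,0.072],
    [0.012,-0.06,-0.225,0,0.072],
  ],
)

```text
time_s: 11.3
tcp_pos: [0.6409, -0.0461, 0.277]
eef_rot: [180.0, 0.0, 174.4]
contact_force: [0.7, 0.7, -1.4]
gripper_width: 0.0198
```

Emit:
step_arm(
  motion=[
    [0.012,-0.01,-0.05,0,0],
    [0.012,-0.02,-0.1,0,0],
    [0.012,-0.03,-0.14,0,0],
    [0.012,-0.035,-0.17,0,0],
    [0.012,-0.04,-0.185,0,0],
  ],
)

```text
time_s: 11.92
tcp_pos: [0.6622, -0.2343, 0.2764]
eef_rot: [180.0, -0.0, 174.3]
contact_force: [0.9, 0.9, -1.9]
gripper_width: 0.0196
```

```bash
python3 - <<'E'
from to import *
toc(.105,0.0005,.18)
E
```

```text
t 11.93 tcp [ 0.6622 -0.2343  0.2764] rot [ 1.8000e+02 -4.0000e-02  1.7428e+02] case [0.1019 0.0031 0.2764] F [ 0.92  0.89 -1.86] w 0.0196
tool shift [-0.0031  0.0026  0.0964] roll -0.0021
```

Emit:
step_arm(
  motion=[
    [0.012,-0.002,0.0025,0.03,-0.002],
    [0.012,-0.002,0.0025,0.07,-0.002],
    [0.012,-0.002,0.0025,0.1,-0.002],
    [0.012,-0.002,0.0025,0.112,-0.002],
    [0.012,-0.002,0.0025,0.112,-0.002],
  ],
)

```text
time_s: 12.55
tcp_pos: [0.6648, -0.2301, 0.1644]
eef_rot: [-180.0, -0.1, 174.5]
contact_force: [-0.2, -0.9, -0.3]
gripper_width: 0.0199
```

```bash
python3 - <<'E'
from to import *; from look import *; from geo import *
np.set_printoptions(precision=4,suppress=True)
toc(.08,0.0005,.1625)
ims=[]
for n,(a,b,c_,d) in dict(side=(100,220,320,440),top=(140,260,340,460)).items():
    c=shot(n,n+'9.png')
    ims.append(cv2.resize(cv2.imread(f'pics/{n}9.png')[a:b,c_:d],(400,400),interpolation=cv2.INTER_CUBIC))
    for l in ('green_hole','green_grip','tag_green','hook_seat'): print(n,l,[(round(d['p'],2),casep(d['location'])) for d in spotter.tip_of(n,l) if casep(d['location'])[1]>-.1])
cv2.imwrite('pics/c9.png',np.hstack(ims))
E
```

```text
t 12.55 tcp [ 0.6648 -0.2301  0.1644] rot [-179.99   -0.06  174.52] case [ 0.1041 -0.0014  0.1644] F [-0.16 -0.88 -0.33] w 0.0199
tool shift [ 0.0241 -0.0019  0.0019] roll 0.002
side green_hole [(0.63, array([ 0.1036, -0.0039,  0.1149]))]
side green_grip [(0.6, array([ 0.1009, -0.0046,  0.1535]))]
side tag_green [(0.61, array([ 0.1024, -0.0031,  0.0501]))]
side hook_seat [(0.86, array([0.0336, 0.0032, 0.1091]))]
top green_hole []
top green_grip []
top tag_green [(0.38, array([0.0027, 0.0008, 0.1431]))]
top hook_seat [(0.59, array([ 0.0293, -0.0063,  0.1063]))]
```

View pics/c9.png

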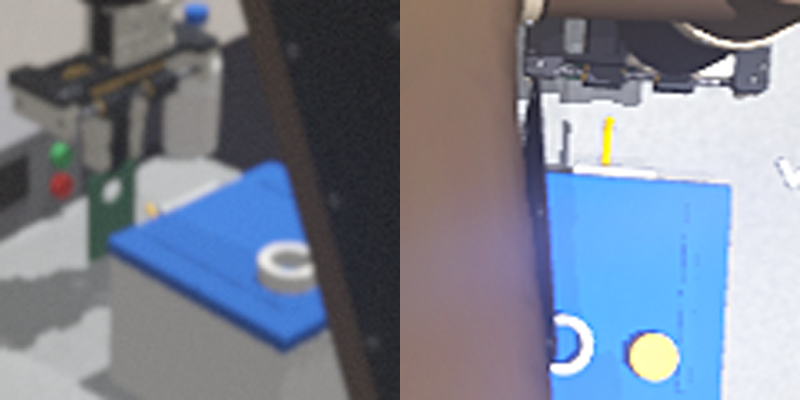

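```bash
python3 - <<'E'
from to import *; from look import *; from geo import *
np.set_printoptions(precision=4,suppress=True)
for k in range(2):
    c=capture('side');W=cloud(c);ok=c['z_map']>0;I=c['image'].astype(int)
    D=W-F; o=D@u; y=D@w; z=W[...,2]
    g=ok&(abs(o-.1)<.015)&(abs(y)<.06)&(z>.03)&(z<.125)&(I[...,1]>I[...,0]+10)
    print('tag n',g.sum(),'o',np.percentile(o[g],[5,50,95]),'y',y[g].min(),y[g].max(),'z',z[g].min(),z[g].max())
    # hole: ring around -- inner non-tag pixels projected on the tag plane
    o0=np.median(o[g]); v,uu=np.mgrid[:400,:640]
    ray=np.stack([(uu-c['cx'])/c['fx'],(v-c['cy'])/c['fy'],np.ones_like(v,float)],-1)@c['pose'][:3,:3].T
    t=(o0-((c['pose'][:3,3]-F)@u))/(ray@u); P=c['pose'][:3,3]+ray*t[...,None]; yy=(P-F)@w; zz=P[...,2]
    h=(abs(yy)<.02)&(zz>.09)&(zz<.138)&~g&ok&(o<o0-.02) | ((abs(yy)<.02)&(zz>.095)&(zz<.132)&~g&(c['z_map']>0)&(o>o0+.02))
    print('hole px',h.sum(),'y',yy[h].mean(),yy[h].min(),yy[h].max(),'z',zz[h].mean(),zz[h].min(),zz[h].max())
    kk=ok&(o>.03)&(o<.066)&(abs(y)<.03)&(z>.095)&(z<.13)
    print('hook',kk.sum(),'o',o[kk].min(),o[kk].max(),'y',y[kk].mean(),y[kk].min(),y[kk].max(),'z',z[kk].max())
toc(.08,.0005,.1625)
E
```

```text
tag n 210 o [0.0962 0.0999 0.1027] y -0.035705027615567916 0.028396713081455114 z 0.05099324295262786 0.12412147537367568
hole px 21 y -0.004515149875180579 -0.01384880664160823 0.0033264784516671784 z 0.11856670472546033 0.10916099074641361 0.12753204555619357
hook 10 o 0.04314004912405749 0.05430617629521015 y -0.002315855686810475 -0.006645018789822135 0.0014622815126974066 z 0.11965109059057799
tag n 215 o [0.0963 0.0999 0.1034] y -0.03535827446912359 0.028412959985810244 z 0.051654732756231336 0.12468871039945473
hole px 21 y -0.004473751334601795 -0.013807844161139638 0.0033682433461196064 z 0.11853319112384775 0.10912703771824217 0.12749895080729956
hook 10 o 0.041824144417114996 0.054949084602387864 y -0.0027744846336081033 -0.005589433543981867 0.0012063959864300458 z 0.12153548740866182
t 13.15 tcp [ 0.6648 -0.2303  0.1647] rot [180.     0.01 174.49] case [ 0.1042 -0.0011  0.1647] F [ 0.01 -0.69 -1.59] w 0.0201
tool shift [ 0.0242 -0.0016  0.0022] roll 0.0015
```

Both cameras agree that the hook sits about 1–1.5 mm towards case +y from the tag, with the hole centre at about 0.116 m. I correct that and slide in.

Emit:
step_arm(
  motion=[
    [0.012,0.0,-0.0016,0.0023,0.001],
    [0.012,0.008,-0.0016,0.0023,0.001],
    [0.012,0.018,-0.0016,0.0023,0.001],
    [0.012,0.028,-0.0016,0.0023,0.001],
    [0.012,0.034,-0.0016,0.0023,0.001],
  ],
)

```text
time_s: 13.78
tcp_pos: [0.6299, -0.2286, 0.1626]
eef_rot: [180.0, 0.0, 174.4]
contact_force: [-0.3, 0.9, -0.7]
gripper_width: 0.0195
```

```bash
python3 - <<'E'
from to import *; from look import *
toc(.032,.0005,.1622)
c=shot('side','s10.png');shot('top','t10.png')
import numpy as np
cv2.imwrite('pics/c10.png',np.hstack([cv2.resize(cv2.imread('pics/s10.png')[130:220,320:410],(400,400),interpolation=cv2.INTER_CUBIC),cv2.resize(cv2.imread('pics/t10.png')[140:220,360:440],(400,400),interpolation=cv2.INTER_CUBIC)]))
E
```

```text
t 13.78 tcp [ 0.6299 -0.2286  0.1626] rot [1.8000e+02 2.0000e-02 1.7443e+02] case [0.0693 0.0005 0.1626] F [-0.35  0.94 -0.68] w 0.0195
tool shift [0.0373 0.0001 0.0004] roll 0.0005
```

View pics/c10.png

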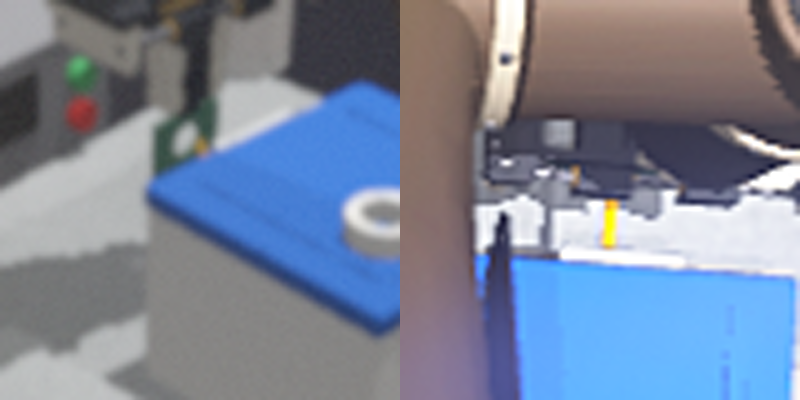

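No contact yet, and the hook tip (crop (200,147)) lies ahead of the hole. I continue slowly over the tip.

Emit:
step_arm(
  motion=[
    [0.012,0.004,0,0,0],
    [0.012,0.008,0,0,0],
    [0.012,0.012,0,0,0],
    [0.012,0.016,0,0,0],
    [0.012,0.02,0,0,0],
  ],
)

```text
time_s: 14.5
tcp_pos: [0.6106, -0.2267, 0.1623]
eef_rot: [-180.0, 0.0, 174.4]
contact_force: [0.3, -0.2, -1.8]
gripper_width: 0.0197
```

Emit:
step_arm(
  motion=[
    [0.012,0.004,0,0,0],
    [0.012,0.008,0,0,0],
    [0.012,0.013,0,0,0],
    [0.012,0.015,0,0,0],
    [0.012,0.015,0,0,0],
  ],
)

```text
time_s: 15.12
tcp_pos: [0.5959, -0.2252, 0.1624]
eef_rot: [-180.0, 0.0, 174.4]
contact_force: [0.8, -0.2, -1.5]
gripper_width: 0.0197
```

```bash
python3 - <<'E'
from to import *; from look import *
toc(.032,.0005,.151)
c=shot('side','s11.png')
for l in ('green_hole','green_grip','tag_green','hook_seat'): print(l,[(round(d['p'],2),casep(d['location'])) for d in spotter.tip_of('side',l) if casep(d['location'])[1]>-.1])
cv2.imwrite('pics/c11.png',cv2.resize(cv2.imread('pics/s11.png')[120:220,320:420],(500,500),interpolation=cv2.INTER_CUBIC))
E
```

```text
t 15.12 tcp [ 0.5959 -0.2252  0.1624] rot [-1.8000e+02  1.0000e-02  1.7443e+02] case [0.0351 0.0005 0.1624] F [ 0.78 -0.17 -1.54] w 0.0197
tool shift [0.0031 0.     0.0114] roll 0.0005
green_hole [(0.65, array([0.0369, 0.0006, 0.1159]))]
green_grip [(0.56, array([0.037 , 0.0017, 0.1117])), (0.38, array([ 0.0333, -0.002 ,  0.1483]))]
tag_green []
hook_seat [(0.88, array([0.0355, 0.0023, 0.1118]))]
```

View pics/c11.png

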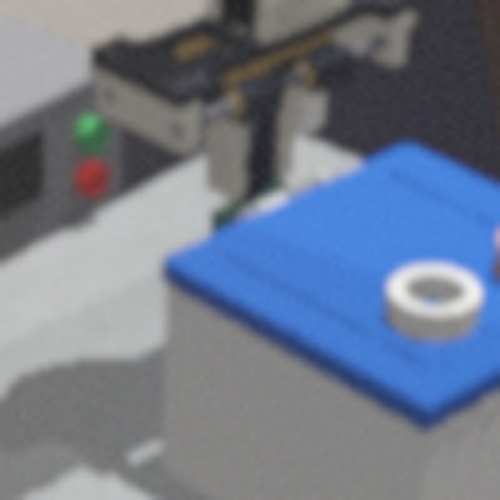

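The tag passed over the tip without contact force. I lower it until the hook bears it.

Emit:
step_arm(
  motion=[
    [0.012,0.001,0,0.004,0],
    [0.012,0.002,0,0.007,0],
    [0.012,0.003,0,0.009,0],
    [0.012,0.003,0,0.01,0],
    [0.012,0.003,0,0.01,0],
  ],
)

```text
time_s: 16.0
tcp_pos: [0.5929, -0.225, 0.1522]
eef_rot: [-180.0, -0.0, 174.4]
contact_force: [-0.2, -0.2, -0.6]
gripper_width: 0.0198
```

Emit:
step_arm(
  motion=[
    [0.012,0,0,0.001,0],
    [0.012,0,0,0.0015,0],
    [0.012,0,0,0.002,0],
    [0.012,0,0,0.002,0],
  ],
)

```text
time_s: 16.5
tcp_pos: [0.593, -0.225, 0.1505]
eef_rot: [-180.0, 0.0, 174.4]
contact_force: [-0.3, -0.9, 1.1]
gripper_width: 0.0198
```

```bash
python3 - <<'E'
from to import *
toc(.032,.0005,.150)
E
```

```text
t 16.5 tcp [ 0.593  -0.225   0.1505] rot [-1.8000e+02  2.0000e-02  1.7443e+02] case [0.0323 0.0006 0.1505] F [-0.27 -0.94  1.08] w 0.0198
tool shift [0.0003 0.0001 0.0005] roll 0.0006
```

Emit:
step_arm(
  motion=[
    [0.012,0,0,0.001,0],
    [0.012,0,0,0.001,0],
    [0.012,0,0,0.001,0],
  ],
)

```text
time_s: 16.88
tcp_pos: [0.5931, -0.225, 0.1503]
eef_rot: [-180.0, 0.0, 174.4]
contact_force: [-3.0, 2.0, 7.0]
gripper_width: 0.0198
```

```bash
python3 - <<'E'
from to import *; from look import *
toc(.032,.0005,.150)
shot('side','s12.png'); toc(.032,.0005,.150); 
E
```

```text
t 16.88 tcp [ 0.5931 -0.225   0.1503] rot [-1.7998e+02  5.0000e-02  1.7445e+02] case [0.0323 0.0006 0.1503] F [-2.98  2.    6.96] w 0.0198
tool shift [0.0003 0.0001 0.0003] roll 0.0009
t 16.93 tcp [ 0.5931 -0.225   0.1503] rot [-1.7998e+02  5.0000e-02  1.7445e+02] case [0.0323 0.0006 0.1503] F [-2.12  1.31  7.62] w 0.0194
tool shift [0.0003 0.0001 0.0003] roll 0.0008
```

The hook bears the tag (+7 N). I relieve the press by 0.7 mm, then open gently.

Emit:
step_arm(
  motion=[
    [0.012,0,0,-0.0007,0],
    [0.022,0,0,-0.0007,0],
    [0.026,0,0,-0.0007,0],
    [0.032,0,0,-0.0007,0],
    [0.04,0,0,-0.0007,0],
  ],
)

```text
time_s: 17.55
tcp_pos: [0.5929, -0.225, 0.1498]
eef_rot: [-180.0, -0.0, 174.4]
contact_force: [-0.2, 0.4, -0.3]
gripper_width: 0.0366
```

Emit:
step_arm(
  motion=[
    [0.044,0,0,0,0],
    [0.044,0,0,-0.01,0],
    [0.044,0,0,-0.03,0],
    [0.044,0,0,-0.06,0],
    [0.044,0,0,-0.1,0],
  ],
)

```text
time_s: 18.18
tcp_pos: [0.5925, -0.2249, 0.2509]
eef_rot: [180.0, -0.1, 174.4]
contact_force: [1.3, -0.4, 0.4]
gripper_width: 0.0443
```

Emit:
step_arm(
  motion=[
    [0.044,0,0.04,-0.02,0],
    [0.044,0,0.1,-0.02,0],
    [0.044,0,0.16,-0.02,0],
    [0.044,0,0.22,-0.02,0],
    [0.044,0,0.28,-0.02,0],
  ],
)

```text
time_s: 18.8
tcp_pos: [0.6202, 0.0556, 0.2712]
eef_rot: [180.0, 0.1, 174.4]
contact_force: [0.8, 0.6, 0.2]
gripper_width: 0.0438
```

```bash
python3 - <<'E'
from to import *; from look import *; from geo import *
toc(.032,.0005,.150)
ims=[]
for n,(a,b,c_,d) in dict(side=(120,220,320,420),top=(150,230,360,440)).items():
    c=shot(n,n+'13.png');W=cloud(c);ok=c['z_map']>0;I=c['image'].astype(int)
    D=W-F; o=D@u; y=D@w; z=W[...,2]
    g=ok&(o>.012)&(o<.07)&(abs(y)<.05)&(z>.116)&(z<.2)
    print(n,g.sum(),'top part o,y,z',*[np.round(np.percentile(q[g],[2,50,98]),4) for q in (o,y,z)])
    k=ok&(o>.012)&(o<.07)&(abs(y)<.05)&(I[...,1]>I[...,0]+12)&(z>.03)
    print('green',k.sum(),*[np.round(np.percentile(q[k],[2,50,98]),4) for q in (o,y,z)],'slope do/dy',np.polyfit(y[k],o[k],1) if k.sum()>5 else '')
    ims.append(cv2.resize(cv2.imread(f'pics/{n}13.png')[a:b,c_:d],(400,400),interpolation=cv2.INTER_CUBIC))
    for l in ('green_hole','green_grip','tag_green','hasp_end'): print(n,l,[(round(d['p'],2),casep(d['location'])) for d in spotter.tip_of(n,l) if casep(d['location'])[1]>-.1])
cv2.imwrite('pics/c13.png',np.hstack(ims))
E
```

```text
t 18.8 tcp [0.6202 0.0556 0.2712] rot [1.7997e+02 8.0000e-02 1.7444e+02] case [ 0.0318 -0.2814  0.2712] F [0.77 0.57 0.16] w 0.0438
tool shift [ 2.000e-04 -2.819e-01  1.210e-01] roll 0.0007
side 69 top part o,y,z [0.0221 0.0279 0.0494] [-0.0172 -0.0061  0.008 ] [0.1191 0.1478 0.1609]
green 3 [0.0315 0.0316 0.0332] [-0.0276 -0.0181 -0.0156] [0.1229 0.1232 0.1243] slope do/dy 
side green_hole [(0.4, array([0.0313, 0.0009, 0.1019]))]
side green_grip [(0.41, array([ 0.0318, -0.0028,  0.1378]))]
side tag_green [(0.5, array([ 0.002 , -0.0002,  0.1442]))]
side hasp_end []
top 74 top part o,y,z [0.0264 0.0322 0.0564] [-0.0269 -0.0021  0.03  ] [0.1172 0.1403 0.16  ]
green 85 [0.0288 0.0296 0.0344] [-0.0292 -0.0109  0.0313] [0.0409 0.1005 0.1253] slope do/dy [-0.00713877  0.03046115]
top green_hole [(0.57, array([0.0329, 0.0025, 0.0965]))]
top green_grip [(0.55, array([0.0308, 0.0018, 0.1435]))]
top tag_green [(0.62, array([0.0318, 0.0014, 0.0317]))]
top hasp_end [(0.58, array([0.0111, 0.0064, 0.0693]))]
```

View pics/c13.png

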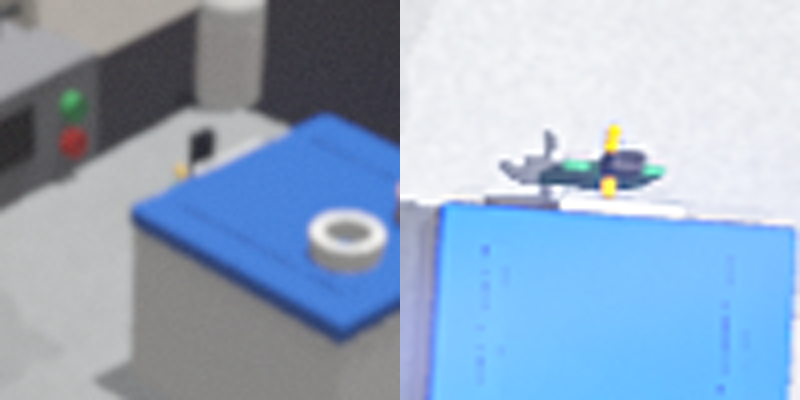

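The top crop shows the tag hanging on the hook (610,165), with its plate parallel to the front, the hole at about z 0.10 and the hasp flat behind it. I let it settle and compare pictures.

Emit:
step_arm(
  motion=[
    [0.044,0,0,0,0],
    [0.044,0,0,0,0],
    [0.044,0,0,0,0],
    [0.044,0,0,0,0],
    [0.044,0,0,0,0],
  ],
)

```text
time_s: 19.92
tcp_pos: [0.6201, 0.0538, 0.2699]
eef_rot: [-180.0, -0.0, 174.4]
contact_force: [-0.1, -0.7, -0.3]
gripper_width: 0.044
```

Emit:
step_arm(
  motion=[
    [0.044,0,0,0,0],
    [0.044,0,0,0,0],
    [0.044,0,0,0,0],
    [0.044,0,0,0,0],
    [0.044,0,0,0,0],
  ],
)

```text
time_s: 20.55
tcp_pos: [0.6201, 0.0537, 0.27]
eef_rot: [180.0, 0.0, 174.4]
contact_force: [-0.4, -0.8, 0.1]
gripper_width: 0.0438
```

```bash
python3 - <<'E'
from to import *; from look import *; from geo import *
for i in range(4):
    c=capture('top');W=cloud(c);ok=c['z_map']>0;I=c['image'].astype(int)
    D=W-F; o=D@u; y=D@w; z=W[...,2]
    k=ok&(o>.012)&(o<.07)&(abs(y)<.05)&(I[...,1]>I[...,0]+12)&(z>.03)
    P=np.c_[z[k],y[k],np.ones(k.sum())]
    h=ok&(o>.004)&(o<.02)&(abs(y)<.034)&(z>.06)&(z<.1)
    print(round(st()['time_s'],2),'green',k.sum(),*[np.round(np.percentile(q[k],[2,50,98]),4) for q in (o,y,z)],'do/dz,do/dy',np.round(np.linalg.lstsq(P,o[k],rcond=None)[0],3),'hasp o',np.round(o[h],3),np.round(z[h],3))
cv2.imwrite('pics/top14.png',cv2.cvtColor(c['image'],cv2.COLOR_RGB2BGR))
l=ok&(I[...,2]>I[...,0]+60)&(o<-.005)&(o>-.2)&(abs(y)<.09)&(abs(z-.15)<.02)
print('lid dz/do',np.polyfit(o[l],z[l],1))
for q in ('tape_roll','tin','screwdriver','pin_jar','wrench','tag_red'): print(q,[(round(d['p'],2),np.round(d['location'],3)) for d in spotter.tip_of('top',q)][:2])
E
```

```text
20.6 green 85 [0.0288 0.0297 0.0344] [-0.0288 -0.011   0.0307] [0.039  0.1006 0.1276] do/dz,do/dy [ 0.026 -0.014  0.028] hasp o [0.011 0.01  0.009 0.008] [0.095 0.078 0.087 0.098]
20.65 green 84 [0.0288 0.0297 0.0345] [-0.029  -0.0109  0.0305] [0.0383 0.0978 0.1286] do/dz,do/dy [ 0.026 -0.011  0.028] hasp o [0.013 0.011 0.01  0.009 0.008] [0.075 0.095 0.077 0.087 0.096]
20.7 green 86 [0.0288 0.0296 0.0345] [-0.0291 -0.0111  0.0311] [0.0377 0.1049 0.1375] do/dz,do/dy [ 0.024 -0.01   0.028] hasp o [0.01  0.009 0.008] [0.078 0.09  0.095]
20.75 green 85 [0.0286 0.0296 0.0345] [-0.0291 -0.011   0.031 ] [0.0381 0.0965 0.1272] do/dz,do/dy [ 0.025 -0.009  0.028] hasp o [0.011 0.01  0.009 0.008 0.008] [0.094 0.077 0.084 0.099 0.099]
lid dz/do [9.99637834e-06 1.50205755e-01]
tape_roll [(0.64, array([ 0.416, -0.171,  0.148]))]
tin [(0.75, array([ 0.407, -0.244,  0.147]))]
screwdriver [(0.49, array([ 0.716,  0.006, -0.002]))]
pin_jar [(0.52, array([ 0.594, -0.227,  0.142]))]
wrench [(0.59, array([ 0.524, -0.463, -0.002]))]
tag_red [(0.5, array([ 0.716,  0.007, -0.003])), (0.47, array([ 0.595, -0.224,  0.108]))]
```

View pics/top14.png

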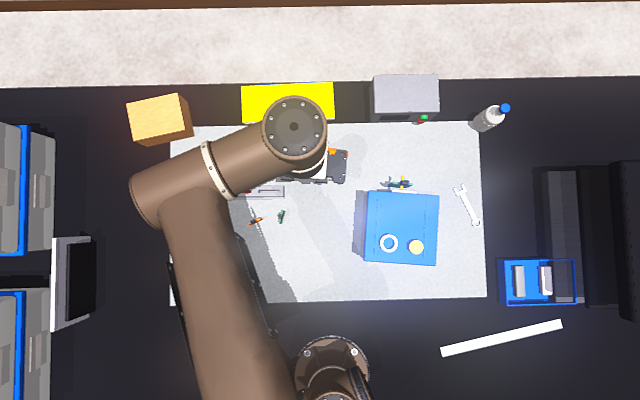

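The tag is still and upright, the hasp is 8–11 mm out, and the lid is level. The arm touches nothing, so I hand in.

```bash
python3 - <<'E'
from look import *
print(workorder.close_job()); print(r.get_state()['time_s'])
E
```

```text
the job is handed in; nothing more can be done
None
the job is handed in; nothing more can be done
```

The hasp is down on the catch, the green tag from the rack hangs on the hook in front of it, and the job was handed in at about 21 s of the 66 s; no verdict was reported.

- **Hasp:** I pushed it over with both fingers astride the hook until it stopped against 19 N. The last top-view depths put its plate 8–11 mm out from the front, which is flat. One or two mixed pixels read 13 mm.
- **Green tag:** it passed over the hook tip without contact force, and the hook took its weight (about +7 N) before I let go. Four pictures in a row showed it still and upright, parallel to the front. It hangs about 30 mm out and within 1–2 mm sideways. The hole is about 102 mm up by the side camera; one top-camera estimate said 96.5 mm, with known errors of about 4 mm.
- **Lid and other things:** the lid measured level. The screwdriver and wrench were found where they started, and the tape roll and tin showed at the same spots in the pictures.
- **Not checked at the end:** the arm hid the red tag and the pin jar from the top camera, and the detector's hits for them there were false. The red tag was last seen in its pocket just after I lifted the green one. The arm never worked near the jar.

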